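# Knock a jammed tube adapter out of a centrifuge bucket

### The arm

A 6-joint arm with a two-finger parallel gripper is mounted at the origin on the work surface. World frame = base frame: x ahead of the robot, y to its left, z up, the work surface at z = 0. Lengths are in m, angles in rad, forces in N, time in s.
With the tool pointing down it reaches from about 0.425 to 0.95 m from the base axis. Payload 3.5 kg.
Tool frame: the origin (TCP) lies at the very end of the fingers, on their centre line; the grasp point (between the pads) lies 19 mm behind it; y points along the fingers, x is the direction in which the jaws open and shut, and the axes are right-handed (so a half turn about y gives the same grasp; the last joint's range is limited). The gripper opens to 85 mm and grips with 20 to 120 N. Pads are 22 mm wide; open, the fingers measure 114 mm over their backs; the gripper's body (76 mm by 85 mm) begins 54 mm behind the grasp point. The pads swing forward as they close: fully open they stand 13 mm farther back than shut.
Start: joints at [-1.251, 0.286, 1.577, -0, 1.279, -0.15], TCP at [0.306, -0.602, 0.231] pointing down, gripper open.
Joint ranges: [-2.77, 2.77], [-0.9, 2.22], [0.21, 2.48], [-1.53, 4.67], [0.24, 2.81], [-2.84, 2.84]. Speed limits (rad/s): [2.79, 2.79, 3.14, 3.14, 3.14, 3.14].

### API

Orientations are given as a unit quaternion [w, x, y, z].
In Python, from bench import get_state, capture, camera_info, close_job gives the robot as it stands.
- The arm moves only by the tool send_rows, never from a script. Its argument "targets" is a list of rows, each a list of 5 numbers: the shift along the tool's x, y, z in units of 30 mm (1.0 is 30 mm), then the turn about the tool's y in units of 6 degrees (1.0 is 6 degrees), then the closure in counts, from 0 (fully open) to 255 (shut). A call has exactly 10 rows; each row is the pose to reach, as a shift and turn from the pose commanded when the call began, along the tool's axes at that moment; what a row does not reach only later rows make up. A row lasts 1/12 s, in which the tool goes at most 41.7 mm and 7.16 degrees, less where a joint would pass 70% of its speed; a pose out of reach is approached as far as the arm can. A call with a gripper value outside its range is refused whole. The fingers move at their own pace and stop on an object; the grip force is fixed at half the most. Time passes only in rows, so rows that repeat a pose let the fingers close, or fill a call up. It gives the time, the measured TCP pose, the force and the opening at its end, in the units of the state.
- get_state(): the state, without advancing time (a new reading comes with each control period).
- capture(name): name is "scene" or "top" or "wrist"; returns the picture (420x560x3 uint8, red, green, blue); there is no depth.
- camera_info(name): a dict with "camera_matrix" (3x3 intrinsics, pixels), "view" (4x4, takes a point from world to camera coordinates). Camera axes: x right, y down, z forward; pixel columns grow to the right and rows downward; lengths in m; the calibration is good to about 2 mm. A picture is of the moment at which its call begins: read the wrist's pose just before it. camera_info takes no time and is no camera call; for the wrist camera it gives the pose at the moment of the call.
- close_job(): hands the job in, once; it reports no verdict.
The state is a dict: "time_s": time; "qpos": joint angles; "joint_velocities": joint speeds; "effort": joint torques, N m; "position": TCP position; "tcp_rot": TCP orientation; "contact_force": force on the tool from outside, world axes, zero at the start; "torque": the same for the moment, N m; "finger_gap": finger opening in m.
Only numpy, scipy, OpenCV 4.12 (cv2) and the standard library are available. Lean on these libraries where they do the work, as an engineer would, in place of code of your own. Each camera call takes 0.05 s, during which the arm holds its last target.

### The job

A white tube adapter is jammed in one of the metal centrifuge buckets. Feel the hole in that bucket's floor onto the upright knockout rod and press the bucket gently, never with more than about 30 N, fully down onto the stand so that the rod pushes the adapter up; then lift the loosened adapter out, stand it upright in the grey tray and leave the bucket fully down on the stand. Do not disturb the two empty buckets or the adapter that already stands in the tray.

Things in the scene. Friction and masses are not known exactly. Their poses are not given: they have to be found in the camera images.
- bucket_mid (a point): Middle (36 mm up) of the bucket with the jammed adapter: plain metal tube 52 mm across, 72 mm high, inside 44 mm across, open at the top, about 260 g; z axis along the tube, up at the start. It stands on the bench. Four rubber-faced spring lugs low inside grip the adapter: breaking it loose takes roughly 8 to 25 N, and the resistance vanishes after about 12 mm of travel
- bucket_foot (a point): Centre of the underside of the same bucket, at the mouth of the round 14 mm hole through its 6 mm thick floor
- adapter_mid (a point): Middle (29 mm up) of the jammed adapter: white plastic plug 58 mm high, 70 g, flat closed bottom; the lower 36 mm is 41 mm across, the upper 22 mm 39 mm and hollow. Jammed, it stands on the bucket's floor, its top 8 mm below the rim, too deep to grip; with the bucket fully down on the stand its top is about 18 mm above the rim and it is loose
- stand: Knockout stand, fixed to the bench: steel block 100 x 100 mm, 30 mm high, origin at the centre of its underside, with an upright knockout rod on an eccentric disc in its top (see stand_top). Bucket and adapter must not be pushed against rod or block with more than 40 N
- stand_top (a point): Centre of the stand's top face, 30 mm above the bench. The rod is not here: its axis is 10 mm away from this point, in a direction that differs every time and is not measured (it can be seen or felt). The rod is 8 mm thick and rises 32 mm above the face, its last 5 mm tapering to 3 mm; it stays put under pushing
- tray_floor (a point): Centre of the inner floor (4 mm above the bench) of the fixed grey plastic tray: 180 mm along its x, 130 mm along its y, 22 mm high, walls 4 mm
- spare_mid (a point): Middle (29 mm up) of another, equal adapter that stands in the +x half of the tray; to be left alone. The -x half of the tray is free
- empty_a_mid (a point): Middle (36 mm up) of an equal but empty bucket on the bench, to be left alone
- empty_b_mid (a point): Middle (36 mm up) of the other equal empty bucket on the bench, to be left alone
There are look-alikes about, which are no part of the job. Leave any brown look-alike of the part that bears bucket_mid alone.

How it is judged:
By the outcome, as a careful person would: the job done as asked, in the order asked, and still so for the second after the job is handed in, with the robot touching nothing.
It also fails if it takes over 64 s, if anything falls off the work surface, if the arm or the gripper's body presses on something with over 40 N, if the wrist force passes 120 N, or if a joint passes its speed limit or range.

## Working session

There is one attempt and no reset: what is moved stays moved. The work goes in short steps, Python scripts to look and compute and a tool call to move; the robot and the scene stay as the last step left them, time stands still between calls to the robot, and variables do not carry over. Pictures are saved under pics/ and viewed, and the job is handed in when it is done.

Besides the shell and the picture viewer there is one more tool, called after "Call:" as name(argument=value, ...), one argument or row to a line, values as JSON. send_rows: Moves the arm, as the interface text tells. Its arguments: {"type":"object","properties":{"targets":{"type":"array","items":{"type":"array","items":{"type":"number"}}}},"required":["targets"]}

```bash
mkdir -p pics; ls; python3 - <<'E'
from bench import *
import cv2
s=get_state();print(s)
for n in ("scene","top","wrist"):
    i=camera_info(n);print(n,i)
    im=capture(n);cv2.imwrite(f"pics/{n}0.png",im[:,:,::-1])
E
```

```text
pics
{'time_s': 0.0, 'qpos': array([-1.25101416e+00,  2.87204031e-01,  1.57816452e+00,  1.29077722e-05,
        1.27863086e+00, -1.50001654e-01]), 'joint_velocities': array([ 5.39681864e-04, -2.17005876e-03, -7.03468188e-04,  8.22050237e-04,
       -6.38266355e-05, -3.65315372e-04]), 'effort': array([-8.79395557e-04, -4.05988812e+01, -2.92625087e+01, -2.25495460e-04,
        5.82819484e-03, -3.12350934e-06]), 'position': array([ 0.30538676, -0.60122758,  0.22992837]), 'tcp_rot': array([ 0.6031894 , -0.60208571,  0.3705494 , -0.36925395]), 'contact_force': array([-1.03660383, -0.14150149, -0.673208  ]), 'torque': array([0.01645532, 0.05235807, 0.0089479 ]), 'finger_gap': 0.08541723655705348}
scene {'camera_matrix': array([[426.39221952,   0.        , 279.68439198],
       [  0.        , 426.39221952, 217.62787186],
       [  0.        ,   0.        ,   1.        ]]), 'view': array([[ 0.72125801,  0.69231578, -0.0220395 , -0.36196167],
       [ 0.43942303, -0.48192552, -0.75806015, -0.23688701],
       [-0.5354384 ,  0.5370723 , -0.65181214,  1.44911021],
       [ 0.        ,  0.      
[... 196 characters left out ...]
.        ]]), 'view': array([[ 0.01559683, -0.99945683, -0.02903064, -0.06239896],
       [-0.99647777, -0.0131447 , -0.08282077,  0.54368936],
       [ 0.08239419,  0.03022013, -0.99614153,  0.95699916],
       [ 0.        ,  0.        ,  0.        ,  1.        ]])}
wrist {'camera_matrix': array([[363.8550837 ,   0.        , 280.81597331],
       [  0.        , 363.8550837 , 205.93350701],
       [  0.        ,   0.        ,   1.        ]]), 'view': array([[ 0.45112582, -0.89245877, -0.00168575, -0.6743517 ],
       [-0.84511442, -0.42779942,  0.32057647, -0.04045961],
       [-0.28682245, -0.14319567, -0.94722114,  0.38028805],
       [ 0.        ,  0.        ,  0.        ,  1.        ]])}
```

View pics/scene0.png

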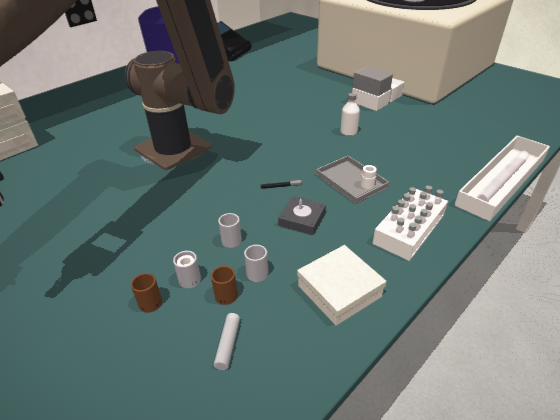

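View pics/top0.png

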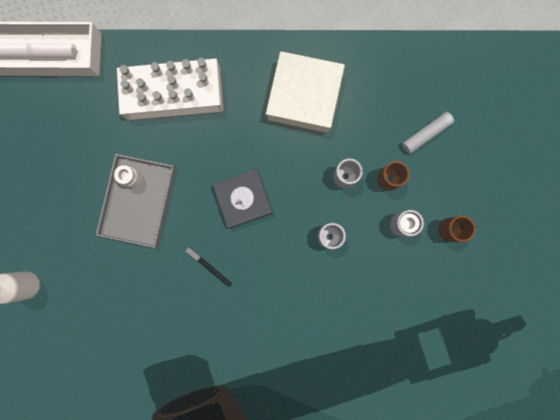

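View pics/wrist0.png

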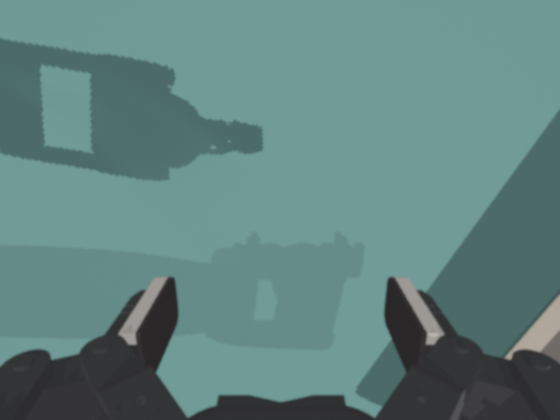

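Top view: jammed bucket (white ring) is near (408,224), empties at (349,174) and (332,236), browns at (395,175) and (460,229). The stand is near (242,198), the tray near (135,200) with the spare at (125,176). I'll zoom in next.

```bash
cat > h.py <<'E'
import numpy as np, cv2
from bench import *
def ray(n,uv,info=None):
    i=info or camera_info(n);K=i["camera_matrix"];V=i["view"];R=V[:3,:3];t=V[:3,3]
    d=R.T@np.linalg.inv(K)@np.array([uv[0],uv[1],1.]);return -R.T@t,d
def onz(n,uv,z,info=None):
    c,d=ray(n,uv,info);return c+d*(z-c[2])/d[2]
def proj(n,p,info=None):
    i=info or camera_info(n);K=i["camera_matrix"];V=i["view"];q=K@(V[:3,:3]@np.asarray(p)+V[:3,3]);return q[:2]/q[2]
def tri(a,b):
    A=np.zeros((3,3));bb=np.zeros(3)
    for c,d in (a,b):
        d=d/np.linalg.norm(d);P=np.eye(3)-np.outer(d,d);A+=P;bb+=P@c
    return np.linalg.solve(A,bb)
E
python3 - <<'E'
import cv2
t=cv2.imread("pics/top0.png");s=cv2.imread("pics/scene0.png")
a=cv2.resize(t[150:260,370:480],(396,396),interpolation=cv2.INTER_CUBIC)
b=cv2.resize(t[155:245,195:285],(396,396),interpolation=cv2.INTER_CUBIC)
cv2.imwrite("pics/zt.png",cv2.hconcat([a,b]))
a=cv2.resize(s[240:300,160:220],(396,396),interpolation=cv2.INTER_CUBIC)
b=cv2.resize(s[185:245,272:332],(396,396),interpolation=cv2.INTER_CUBIC)
cv2.imwrite("pics/zs.png",cv2.hconcat([a,b]))
E
```

```text
(no output)
```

View pics/zt.png

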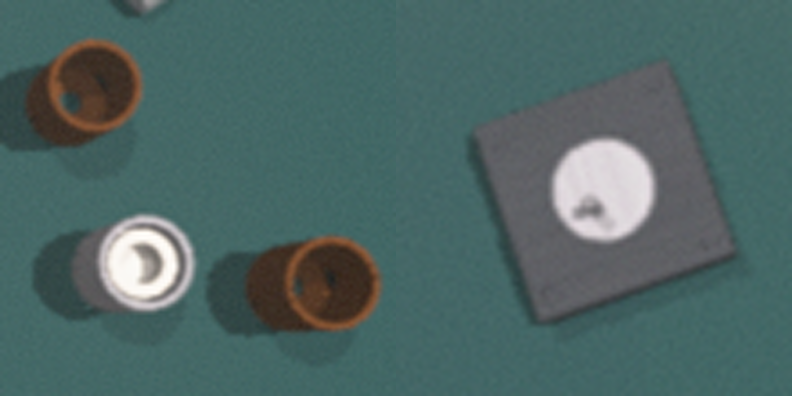

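View pics/zs.png

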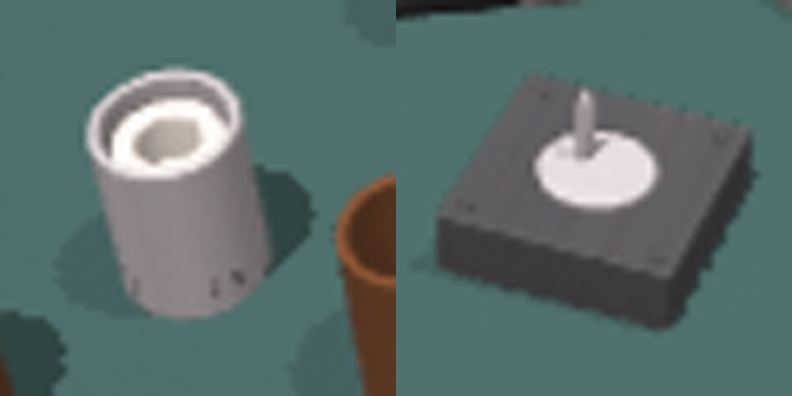

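```bash
python3 - <<'E'
from h import *
T=lambda x,y,x0,y0,s:(x0+(x+.5)/s-.5,y0+(y+.5)/s-.5)
print("bucket rim",onz("top",T(148,263,370,150,3.6),.072), "scene rim",onz("scene",T(166,124,160,240,6.6),.072))
c=[onz("top",T(x-396,y,195,155,4.4),.03) for x,y in((672,60),(474,130),(541,322),(737,252))]
print("stand",np.mean(c,0),c)
print("disc",onz("top",T(208,190,195,155,4.4),.03),onz("scene",T(596-396,170,272,185,6.6),.03))
tip=T(190,90,272,185,6.6);base=T(190,153,272,185,6.6)
print("tip scene z62",onz("scene",tip,.062),"base",onz("scene",base,.03))
r=T(191,208,195,155,4.4)
for z in(.03,.046,.062):print("rod top",z,onz("top",r,z))
t=cv2.imread("pics/top0.png")
# empties, browns rims, tray
for n,uv in dict(ea=(349,172),eb=(331,236),b1=(396,174),b2=(462,228)).items(): print(n,onz("top",uv,.072))
for n,uv in dict(t1=(117,155),t2=(174,164),t3=(155,247),t4=(96,237)).items(): print(n,onz("top",uv,.022))
print("spare",onz("top",(124,174),.062))
E
```

```text
bucket rim [ 0.51761236 -0.32008321  0.072     ] scene rim [ 0.51820596 -0.32107055  0.072     ]
stand [0.56723953 0.01990243 0.03      ] [array([ 0.63060238, -0.01052415,  0.03      ]), array([0.59565993, 0.08395151, 0.03      ]), array([0.50403751, 0.04943895, 0.03      ]), array([ 0.53865828, -0.04325659,  0.03      ])]
disc [0.56750537 0.02079749 0.03      ] [0.56694798 0.01853913 0.03      ]
tip scene z62 [0.556102   0.02418489 0.062     ] base [0.55676895 0.02389664 0.03      ]
rod top 0.03 [0.5587659  0.02874325 0.03      ]
rod top 0.046 [0.55719541 0.02687458 0.046     ]
rod top 0.062 [0.55562493 0.0250059  0.062     ]
ea [ 0.61770248 -0.19802389  0.072     ]
eb [ 0.48896185 -0.16281135  0.072     ]
b1 [ 0.61467487 -0.29160831  0.072     ]
b2 [ 0.50854258 -0.42025601  0.072     ]
t1 [0.65760821 0.29319644 0.022     ]
t2 [0.63928962 0.16898682 0.022     ]
t3 [0.46161557 0.2033139  0.022     ]
t4 [0.48080718 0.33039053 0.022     ]
spare [0.61023159 0.26139733 0.062     ]
```

```bash
cat >> h.py <<'E'
from scipy.spatial.transform import Rotation as Rn
def Rt(s): 
    q=s["tcp_rot"];return Rn.from_quat([q[1],q[2],q[3],q[0]]).as_matrix()
def plan(target,yaw=None,s=None):
    s=s or get_state();R=Rt(s);d=R.T@(np.asarray(target)-s["position"])/.03
    y=np.arctan2(R[1,0],R[0,0]);out=list(np.round(d,3))
    if yaw is not None:
        dy=(np.radians(yaw)-y+np.pi/2)%np.pi-np.pi/2   # world yaw; tool y down => minus
        out.append(round(float(np.degrees(dy)*np.sign(R[2,1])/6),3))
    print("pos",s["position"].round(4),"yaw",np.degrees(y).round(1),"F",s["contact_force"].round(2),"gap",round(s["finger_gap"],4),"t",round(s["time_s"],2),"rows",out,"q",s["qpos"].round(2))
    return out
E
python3 - <<'E'
from h import *
print(Rt(get_state()).round(4))
plan((.518,-.3205,.15),-40); plan((.518,-.3205,.15),50)
E
```

```text
[[ 4.527e-01 -6.000e-04  8.917e-01]
 [-8.917e-01  1.700e-03  4.527e-01]
 [-1.800e-03 -1.000e+00  3.000e-04]]
pos [ 0.3054 -0.6014  0.2303] yaw -63.1 F [-0.46  0.56  0.6 ] gap 0.0851 t 0.15 rows [np.float64(-5.136), np.float64(2.687), np.float64(10.556), -3.847] q [-1.25  0.29  1.58  0.    1.28 -0.15]
pos [ 0.3054 -0.6014  0.2303] yaw -63.1 F [-0.46  0.56  0.6 ] gap 0.0851 t 0.15 rows [np.float64(-5.136), np.float64(2.687), np.float64(10.556), 11.153] q [-1.25  0.29  1.58  0.    1.28 -0.15]
```

Call:
send_rows(
  targets=[
    [-0.55, 0, 1.05, -0.4, 0],
    [-1.1, 0, 2.1, -0.8, 0],
    [-1.65, 0, 3.2, -1.2, 0],
    [-2.2, 0.3, 4.3, -1.6, 0],
    [-2.75, 0.6, 5.4, -2, 0],
    [-3.3, 1, 6.5, -2.5, 0],
    [-3.85, 1.4, 7.6, -3, 0],
    [-4.4, 1.9, 8.7, -3.4, 0],
    [-4.9, 2.4, 9.8, -3.85, 0],
    [-5.136, 2.687, 10.556, -3.85, 0],
  ],
)

```text
time_s: 0.98
position: [0.5186, -0.3172, 0.1484]
tcp_rot: [0.666, -0.664, 0.242, -0.239]
contact_force: [0.0, -0.4, -0.7]
finger_gap: 0.0855
```

```bash
python3 - <<'E'
from h import *
s=get_state();i=camera_info("wrist");im=capture("wrist");cv2.imwrite("pics/w1.png",im[:,:,::-1])
import pickle;pickle.dump((s,i),open("w1.pkl","wb"))
plan((.518,-.3205,.15),-40)
E
```

```text
pos [ 0.5201 -0.3147  0.1468] yaw -39.7 F [-1.45  1.34 -0.21] gap 0.0854 t 1.03 rows [np.float64(0.069), np.float64(-0.106), np.float64(-0.193), 0.043] q [-0.71  0.22  1.81  0.    1.11 -0.02]
```

View pics/w1.png

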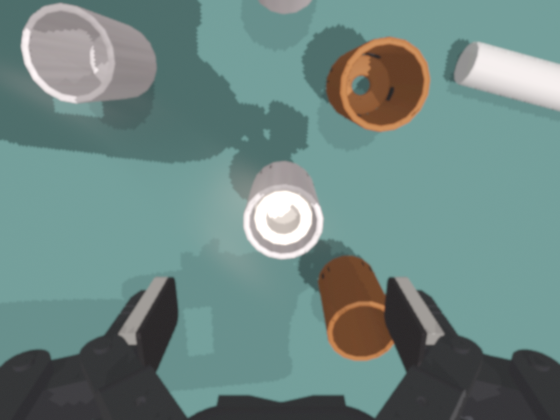

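```bash
python3 - <<'E'
from h import *
import pickle
s,i=pickle.load(open("w1.pkl","rb"))
print(proj("wrist",s["position"],i),proj("wrist",s["position"]+[0,0,-.075],i))
print("bucket",onz("wrist",(283.5,217.5),.072,i))
print("b2",onz("wrist",(361,332),.072,i),"b1",onz("wrist",(389,86),.072,i),"eb",onz("wrist",(68,53),.072,i))
im=cv2.imread("pics/w1.png");cv2.imwrite("pics/w1z.png",cv2.resize(im[150:270,220:350],None,fx=4,fy=4))
s=get_state();plan((.518,-.3205,.15),-40)
E
```

```text
[280.52807764 278.85916895] [280.9718806  218.82093848]
bucket [ 0.52012572 -0.31797298  0.072     ]
b2 [ 0.50678477 -0.42092736  0.072     ] b1 [ 0.61738859 -0.2950038   0.072     ] eb [ 0.49052406 -0.16629136  0.072     ]
pos [ 0.5201 -0.3147  0.1468] yaw -39.7 F [-1.45  1.34 -0.21] gap 0.0854 t 1.03 rows [np.float64(0.069), np.float64(-0.106), np.float64(-0.193), 0.043] q [-0.71  0.22  1.81  0.    1.11 -0.02]
```

View pics/w1z.png

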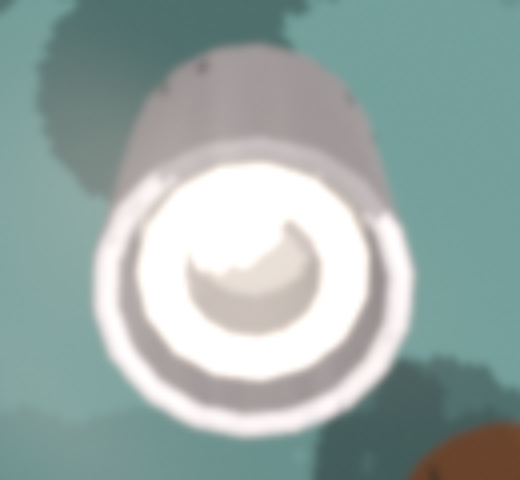

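Call:
send_rows(
  targets=[
    [0, 0, 0, 0, 0],
    [0, 0, 0, 0, 0],
    [0, 0.2, 0, 0, 0],
    [0, 0.5, 0, 0, 0],
    [0, 0.8, 0, 0, 0],
    [0, 1.1, 0, 0, 0],
    [0, 1.1, 0, 0, 0],
    [0, 1.1, 0, 0, 0],
    [0, 1.1, 0, 0, 0],
    [0, 1.1, 0, 0, 0],
  ],
)

```text
time_s: 1.87
position: [0.5185, -0.3215, 0.1183]
tcp_rot: [-0.664, 0.665, -0.241, 0.242]
contact_force: [-0.5, -0.1, -0.0]
finger_gap: 0.0852
```

```bash
python3 - <<'E'
from h import *
plan((.518,-.320,.028),-40)
E
```

```text
pos [ 0.5185 -0.3215  0.1183] yaw -40.0 F [-0.45 -0.11 -0.01] gap 0.0852 t 1.87 rows [np.float64(-0.047), np.float64(3.009), np.float64(0.027), 0.001] q [-0.72  0.26  1.83  0.    1.05 -0.02]
```

Call:
send_rows(
  targets=[
    [-0.05, 0.4, 0.02, 0, 0],
    [-0.05, 0.9, 0.02, 0, 0],
    [-0.05, 1.4, 0.02, 0, 0],
    [-0.05, 1.9, 0.02, 0, 0],
    [-0.05, 2.4, 0.02, 0, 0],
    [-0.05, 2.8, 0.02, 0, 0],
    [-0.05, 3.0, 0.02, 0, 0],
    [-0.05, 3.0, 0.02, 0, 0],
    [-0.05, 3.0, 0.02, 0, 0],
    [-0.05, 3.0, 0.02, 0, 60],
  ],
)

```text
time_s: 2.7
position: [0.5181, -0.3202, 0.0287]
tcp_rot: [-0.664, 0.665, -0.241, 0.242]
contact_force: [0.9, -0.3, 0.3]
finger_gap: 0.0756
```

Call:
send_rows(
  targets=[
    [0, 0, 0, 0, 100],
    [0, 0, 0, 0, 140],
    [0, 0, 0, 0, 255],
    [0, 0, 0, 0, 255],
    [0, 0, 0, 0, 255],
    [0, 0, 0, 0, 255],
    [0, 0, 0, 0, 255],
    [0, 0, 0, 0, 255],
    [0, 0, 0, 0, 255],
    [0, 0, 0, 0, 255],
  ],
)

```text
time_s: 3.53
position: [0.5181, -0.3203, 0.0292]
tcp_rot: [-0.664, 0.665, -0.241, 0.242]
contact_force: [-0.7, 1.3, 5.3]
finger_gap: 0.0512
```

Call:
send_rows(
  targets=[
    [0, -0.1, 0, 0, 255],
    [0, -0.3, 0, 0, 255],
    [0, -0.7, 0, 0, 255],
    [0, -1.2, 0, 0, 255],
    [0, -1.9, 0, 0, 255],
    [0, -2.6, 0, 0, 255],
    [0, -3.3, 0, 0, 255],
    [0, -3.8, 0, 0, 255],
    [0, -4, 0, 0, 255],
    [0, -4, 0, 0, 255],
  ],
)

```text
time_s: 4.37
position: [0.5183, -0.3203, 0.15]
tcp_rot: [-0.664, 0.665, -0.24, 0.243]
contact_force: [0.3, -0.4, -4.1]
finger_gap: 0.0512
```

```bash
python3 - <<'E'
from h import *
plan((.557,.024,.149),-40)
E
```

```text
pos [ 0.5183 -0.3203  0.15  ] yaw -40.0 F [ 0.32 -0.44 -4.09] gap 0.0512 t 4.37 rows [np.float64(-6.385), np.float64(0.009), np.float64(9.625), 0.004] q [-0.72  0.22  1.81  0.    1.11 -0.02]
```

Call:
send_rows(
  targets=[
    [-0.3, 0, 0.45, 0, 255],
    [-0.9, 0, 1.35, 0, 255],
    [-1.6, 0, 2.4, 0, 255],
    [-2.35, 0, 3.5, 0, 255],
    [-3.1, 0, 4.65, 0, 255],
    [-3.85, 0, 5.8, 0, 255],
    [-4.6, 0, 6.9, 0, 255],
    [-5.3, 0, 8, 0, 255],
    [-5.9, 0, 8.9, 0, 255],
    [-6.25, 0, 9.4, 0, 255],
  ],
)

```text
time_s: 5.2
position: [0.5531, 0.0213, 0.1456]
tcp_rot: [0.665, -0.665, 0.242, -0.239]
contact_force: [0.1, -1.3, -3.8]
finger_gap: 0.0514
```

Call:
send_rows(
  targets=[
    [-0.13, 0, 0.2, 0, 255],
    [-0.13, 0, 0.22, 0, 255],
    [-0.13, 0, 0.22, 0, 255],
    [-0.13, 0.2, 0.22, 0, 255],
    [-0.13, 0.5, 0.22, 0, 255],
    [-0.13, 0.7, 0.22, 0, 255],
    [-0.13, 0.8, 0.22, 0, 255],
    [-0.13, 0.8, 0.22, 0, 255],
    [-0.13, 0.8, 0.22, 0, 255],
    [-0.13, 0.8, 0.22, 0, 255],
  ],
)

```text
time_s: 6.03
position: [0.5565, 0.0242, 0.1239]
tcp_rot: [0.665, -0.664, 0.242, -0.242]
contact_force: [0.5, 0.3, -4.0]
finger_gap: 0.0514
```

```bash
python3 - <<'E'
from h import *
plan((.557,.024,.1),-40)
t=capture("top");s=capture("scene")
cv2.imwrite("pics/t2.png",t[:,:,::-1]);cv2.imwrite("pics/s2.png",s[:,:,::-1])
a=cv2.resize(t[:,:,::-1][150:250,190:290],(400,400),interpolation=cv2.INTER_CUBIC)
b=cv2.resize(s[:,:,::-1][140:240,260:360],(400,400),interpolation=cv2.INTER_CUBIC)
cv2.imwrite("pics/z2.png",cv2.hconcat([a,b]))
E
```

```text
pos [0.5565 0.0242 0.1239] yaw -40.0 F [ 0.51  0.33 -4.04] gap 0.0514 t 6.03 rows [np.float64(0.017), np.float64(0.798), np.float64(0.005), -0.001] q [-0.14  0.14  1.95  0.    1.04  0.56]
```

View pics/z2.png

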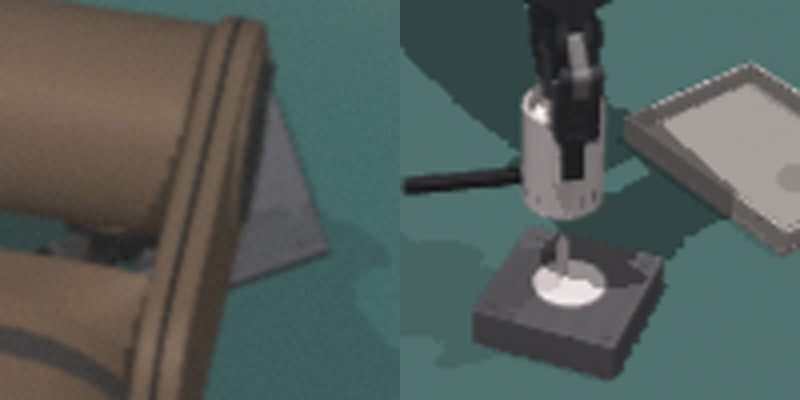

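Call:
send_rows(
  targets=[
    [0.01, 0.15, 0, 0, 255],
    [0.01, 0.4, 0, 0, 255],
    [0.01, 0.65, 0, 0, 255],
    [0.01, 0.85, 0, 0, 255],
    [0.01, 0.95, 0, 0, 255],
    [0.01, 1.0, 0, 0, 255],
    [0.01, 1.0, 0, 0, 255],
    [0.01, 1.0, 0, 0, 255],
    [0.01, 1.0, 0, 0, 255],
    [0.01, 1.0, 0, 0, 255],
  ],
)

```text
time_s: 6.97
position: [0.5568, 0.0242, 0.0942]
tcp_rot: [0.665, -0.664, 0.241, -0.242]
contact_force: [-0.3, -0.4, -4.5]
finger_gap: 0.0511
```

Call:
send_rows(
  targets=[
    [0, 0.02, 0, 0, 255],
    [0, 0.04, 0, 0, 255],
    [0, 0.06, 0, 0, 255],
    [0, 0.08, 0, 0, 255],
    [0, 0.1, 0, 0, 255],
    [0, 0.12, 0, 0, 255],
    [0, 0.14, 0, 0, 255],
    [0, 0.15, 0, 0, 255],
    [0, 0.15, 0, 0, 255],
    [0, 0.15, 0, 0, 255],
  ],
)

```text
time_s: 7.8
position: [0.5565, 0.0243, 0.0892]
tcp_rot: [-0.664, 0.665, -0.242, 0.242]
contact_force: [0.3, -0.9, -3.5]
finger_gap: 0.0513
```

Call:
send_rows(
  targets=[
    [0, 0.01, 0, 0, 255],
    [0, 0.02, 0, 0, 255],
    [0, 0.03, 0, 0, 255],
    [0, 0.04, 0, 0, 255],
    [0, 0.05, 0, 0, 255],
    [0, 0.06, 0, 0, 255],
    [0, 0.07, 0, 0, 255],
    [0, 0.08, 0, 0, 255],
    [0, 0.08, 0, 0, 255],
    [0, 0.08, 0, 0, 255],
  ],
)

```text
time_s: 8.63
position: [0.5564, 0.0243, 0.0868]
tcp_rot: [0.665, -0.664, 0.242, -0.242]
contact_force: [0.4, 0.5, -3.7]
finger_gap: 0.0514
```

Call:
send_rows(
  targets=[
    [0, 0.01, 0, 0, 255],
    [0, 0.02, 0, 0, 255],
    [0, 0.03, 0, 0, 255],
    [0, 0.04, 0, 0, 255],
    [0, 0.05, 0, 0, 255],
    [0, 0.05, 0, 0, 255],
    [0, 0.05, 0, 0, 255],
    [0, 0.05, 0, 0, 255],
    [0, 0.05, 0, 0, 255],
    [0, 0.05, 0, 0, 255],
  ],
)

```text
time_s: 9.47
position: [0.5565, 0.0242, 0.0853]
tcp_rot: [-0.664, 0.665, -0.242, 0.242]
contact_force: [1.0, -0.6, -4.3]
finger_gap: 0.0514
```

Call:
send_rows(
  targets=[
    [0, 0.005, 0, 0, 255],
    [0, 0.01, 0, 0, 255],
    [0, 0.015, 0, 0, 255],
    [0, 0.02, 0, 0, 255],
    [0, 0.025, 0, 0, 255],
    [0, 0.03, 0, 0, 255],
    [0, 0.035, 0, 0, 255],
    [0, 0.04, 0, 0, 255],
    [0, 0.04, 0, 0, 255],
    [0, 0.04, 0, 0, 255],
  ],
)

```text
time_s: 10.3
position: [0.5568, 0.0242, 0.0847]
tcp_rot: [0.665, -0.664, 0.242, -0.242]
contact_force: [-1.2, 0.5, 2.4]
finger_gap: 0.0511
```

Call:
send_rows(
  targets=[
    [0, 0.005, 0, 0, 255],
    [0, 0.01, 0, 0, 255],
    [0, 0.015, 0, 0, 255],
    [0, 0.02, 0, 0, 255],
    [0, 0.02, 0, 0, 255],
    [0, 0.02, 0, 0, 255],
    [0, 0.02, 0, 0, 255],
    [0, 0.02, 0, 0, 255],
    [0, 0.02, 0, 0, 255],
    [0, 0.02, 0, 0, 255],
  ],
)

```text
time_s: 11.13
position: [0.5568, 0.0242, 0.0837]
tcp_rot: [0.665, -0.664, 0.241, -0.242]
contact_force: [0.2, -0.6, 3.8]
finger_gap: 0.0512
```

Call:
send_rows(
  targets=[
    [0, 0.005, 0, 0, 255],
    [0, 0.01, 0, 0, 255],
    [0, 0.015, 0, 0, 255],
    [0, 0.02, 0, 0, 255],
    [0, 0.02, 0, 0, 255],
    [0, 0.02, 0, 0, 255],
    [0, 0.02, 0, 0, 255],
    [0, 0.02, 0, 0, 255],
    [0, 0.02, 0, 0, 255],
    [0, 0.02, 0, 0, 255],
  ],
)

```text
time_s: 11.97
position: [0.5566, 0.0242, 0.083]
tcp_rot: [0.665, -0.664, 0.242, -0.242]
contact_force: [-0.5, -0.1, 4.8]
finger_gap: 0.0513
```

Call:
send_rows(
  targets=[
    [0, 0.005, 0, 0, 255],
    [0, 0.01, 0, 0, 255],
    [0, 0.015, 0, 0, 255],
    [0, 0.02, 0, 0, 255],
    [0, 0.025, 0, 0, 255],
    [0, 0.03, 0, 0, 255],
    [0, 0.035, 0, 0, 255],
    [0, 0.04, 0, 0, 255],
    [0, 0.045, 0, 0, 255],
    [0, 0.05, 0, 0, 255],
  ],
)

```text
time_s: 12.8
position: [0.5564, 0.0243, 0.0814]
tcp_rot: [-0.664, 0.665, -0.242, 0.242]
contact_force: [0.2, 0.0, 4.1]
finger_gap: 0.0516
```

Call:
send_rows(
  targets=[
    [0, 0.007, 0, 0, 255],
    [0, 0.014, 0, 0, 255],
    [0, 0.02, 0, 0, 255],
    [0, 0.027, 0, 0, 255],
    [0, 0.034, 0, 0, 255],
    [0, 0.04, 0, 0, 255],
    [0, 0.05, 0, 0, 255],
    [0, 0.06, 0, 0, 255],
    [0, 0.065, 0, 0, 255],
    [0, 0.07, 0, 0, 255],
  ],
)

```text
time_s: 13.63
position: [0.5564, 0.0243, 0.0792]
tcp_rot: [-0.664, 0.665, -0.242, 0.242]
contact_force: [0.2, -0.9, 3.9]
finger_gap: 0.0511
```

```bash
python3 - <<'E'
from h import *
plan((.5566,.0242,.059),-40)
s=capture("scene");cv2.imwrite("pics/s3.png",cv2.resize(s[:,:,::-1][140:240,260:360],(600,600),interpolation=cv2.INTER_CUBIC))
E
```

```text
pos [0.5564 0.0243 0.0792] yaw -40.0 F [ 0.16 -0.9   3.88] gap 0.0511 t 13.63 rows [np.float64(0.007), np.float64(0.674), np.float64(0.003), 0.003] q [-0.14  0.21  1.98  0.    0.96  0.56]
```

View pics/s3.png

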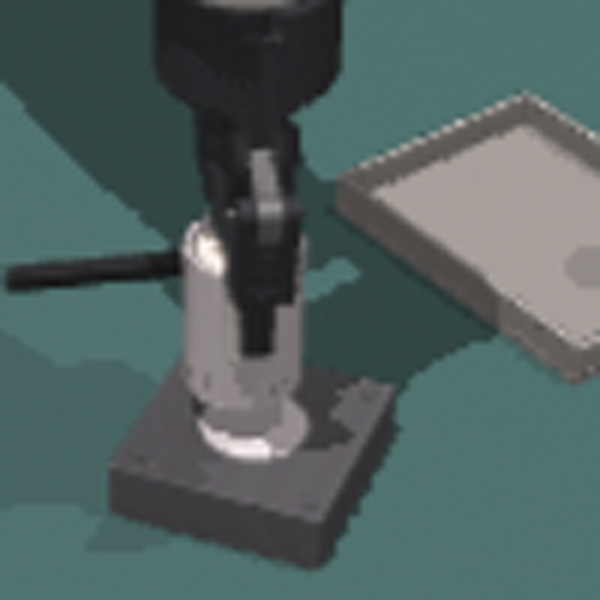

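Call:
send_rows(
  targets=[
    [0, 0.015, 0, 0, 255],
    [0, 0.03, 0, 0, 255],
    [0, 0.045, 0, 0, 255],
    [0, 0.06, 0, 0, 255],
    [0, 0.075, 0, 0, 255],
    [0, 0.09, 0, 0, 255],
    [0, 0.105, 0, 0, 255],
    [0, 0.12, 0, 0, 255],
    [0, 0.135, 0, 0, 255],
    [0, 0.15, 0, 0, 255],
  ],
)

```text
time_s: 14.52
position: [0.5549, 0.0244, 0.0729]
tcp_rot: [-0.664, 0.665, -0.243, 0.241]
contact_force: [-0.2, -0.1, -3.4]
finger_gap: 0.0513
```

Call:
send_rows(
  targets=[
    [0, 0.015, 0, 0, 255],
    [0, 0.03, 0, 0, 255],
    [0, 0.045, 0, 0, 255],
    [0, 0.06, 0, 0, 255],
    [0, 0.075, 0, 0, 255],
    [0, 0.09, 0, 0, 255],
    [0, 0.105, 0, 0, 255],
    [0, 0.12, 0, 0, 255],
    [0, 0.135, 0, 0, 255],
    [0, 0.15, 0, 0, 255],
  ],
)

```text
time_s: 15.35
position: [0.5565, 0.0242, 0.0703]
tcp_rot: [0.665, -0.664, 0.242, -0.242]
contact_force: [-0.9, -0.4, -3.1]
finger_gap: 0.0514
```

Call:
send_rows(
  targets=[
    [0, 0.015, 0, 0, 255],
    [0, 0.03, 0, 0, 255],
    [0, 0.045, 0, 0, 255],
    [0, 0.06, 0, 0, 255],
    [0, 0.075, 0, 0, 255],
    [0, 0.09, 0, 0, 255],
    [0, 0.105, 0, 0, 255],
    [0, 0.12, 0, 0, 255],
    [0, 0.135, 0, 0, 255],
    [0, 0.15, 0, 0, 255],
  ],
)

```text
time_s: 16.18
position: [0.5565, 0.0242, 0.0658]
tcp_rot: [-0.664, 0.665, -0.242, 0.242]
contact_force: [-0.7, -0.5, -3.2]
finger_gap: 0.0512
```

Call:
send_rows(
  targets=[
    [0, 0.015, 0, 0, 255],
    [0, 0.03, 0, 0, 255],
    [0, 0.045, 0, 0, 255],
    [0, 0.06, 0, 0, 255],
    [0, 0.075, 0, 0, 255],
    [0, 0.09, 0, 0, 255],
    [0, 0.105, 0, 0, 255],
    [0, 0.12, 0, 0, 255],
    [0, 0.13, 0, 0, 255],
    [0, 0.13, 0, 0, 255],
  ],
)

```text
time_s: 17.02
position: [0.5564, 0.0243, 0.0618]
tcp_rot: [-0.664, 0.665, -0.242, 0.242]
contact_force: [-1.0, 0.7, -2.6]
finger_gap: 0.0512
```

Call:
send_rows(
  targets=[
    [0, 0.01, 0, 0, 255],
    [0, 0.02, 0, 0, 255],
    [0, 0.03, 0, 0, 255],
    [0, 0.04, 0, 0, 255],
    [0, 0.05, 0, 0, 255],
    [0, 0.06, 0, 0, 255],
    [0, 0.06, 0, 0, 255],
    [0, 0.06, 0, 0, 255],
    [0, 0.06, 0, 0, 255],
    [0, 0.06, 0, 0, 255],
  ],
)

```text
time_s: 17.85
position: [0.5565, 0.0243, 0.0602]
tcp_rot: [0.665, -0.664, 0.242, -0.242]
contact_force: [-0.5, 0.2, -4.2]
finger_gap: 0.0512
```

Call:
send_rows(
  targets=[
    [0, 0.01, 0, 0, 255],
    [0, 0.02, 0, 0, 255],
    [0, 0.03, 0, 0, 255],
    [0, 0.04, 0, 0, 255],
    [0, 0.04, 0, 0, 255],
    [0, 0.04, 0, 0, 255],
    [0, 0.04, 0, 0, 255],
    [0, 0.04, 0, 0, 255],
    [0, 0.04, 0, 0, 255],
    [0, 0.04, 0, 0, 255],
  ],
)

```text
time_s: 18.68
position: [0.5565, 0.0243, 0.0592]
tcp_rot: [0.665, -0.665, 0.242, -0.242]
contact_force: [-2.8, -0.0, 2.5]
finger_gap: 0.0515
```

Call:
send_rows(
  targets=[
    [0, 0.005, 0, 0, 255],
    [0, 0.01, 0, 0, 255],
    [0, 0.015, 0, 0, 255],
    [0, 0.02, 0, 0, 255],
    [0, 0.02, 0, 0, 255],
    [0, 0.02, 0, 0, 255],
    [0, 0.02, 0, 0, 255],
    [0, 0.02, 0, 0, 255],
    [0, 0.02, 0, 0, 255],
    [0, 0.02, 0, 0, 255],
  ],
)

```text
time_s: 19.52
position: [0.5566, 0.0243, 0.0592]
tcp_rot: [-0.664, 0.665, -0.242, 0.242]
contact_force: [-5.4, -0.2, 8.0]
finger_gap: 0.0513
```

Call:
send_rows(
  targets=[
    [0, 0.005, 0, 0, 255],
    [0, 0.01, 0, 0, 255],
    [0, 0.015, 0, 0, 255],
    [0, 0.015, 0, 0, 255],
    [0, 0.015, 0, 0, 250],
    [0, 0.015, 0, 0, 100],
    [0, 0.015, 0, 0, 0],
    [0, 0.015, 0, 0, 0],
    [0, 0.015, 0, 0, 0],
    [0, 0.015, 0, 0, 0],
  ],
)

```text
time_s: 20.35
position: [0.5567, 0.0242, 0.0577]
tcp_rot: [0.665, -0.664, 0.242, -0.242]
contact_force: [0.5, -0.6, -0.7]
finger_gap: 0.0855
```

Call:
send_rows(
  targets=[
    [0, 0, 0, 0, 0],
    [0, 0, 0, 0, 0],
    [0, 0, 0, 0, 0],
    [0, -0.3, 0, 0, 0],
    [0, -0.8, 0, 0, 0],
    [0, -1.4, 0, 0, 0],
    [0, -2.0, 0, 0, 0],
    [0, -2.5, 0, 0, 0],
    [0, -2.8, 0, 0, 0],
    [0, -2.8, 0, 0, 0],
  ],
)

```text
time_s: 21.18
position: [0.5582, 0.024, 0.1451]
tcp_rot: [0.665, -0.664, 0.24, -0.244]
contact_force: [0.3, -1.1, 0.5]
finger_gap: 0.0849
```

```bash
python3 - <<'E'
from h import *
plan((.5566,.0242,.104),-40)
s=capture("scene");i=camera_info("wrist");w=capture("wrist")
import pickle;pickle.dump(i,open("w4.pkl","wb"))
cv2.imwrite("pics/s4.png",s[:,:,::-1]);cv2.imwrite("pics/w4.png",w[:,:,::-1])
cv2.imwrite("pics/s4z.png",cv2.resize(s[:,:,::-1][140:240,260:360],(600,600),interpolation=cv2.INTER_CUBIC))
E
```

```text
pos [0.5582 0.024  0.1451] yaw -40.0 F [ 0.3  -1.14  0.45] gap 0.0849 t 21.18 rows [np.float64(-0.051), np.float64(1.369), np.float64(-0.035), 0.003] q [-0.14  0.12  1.94  0.    1.08  0.56]
```

View pics/s4z.png

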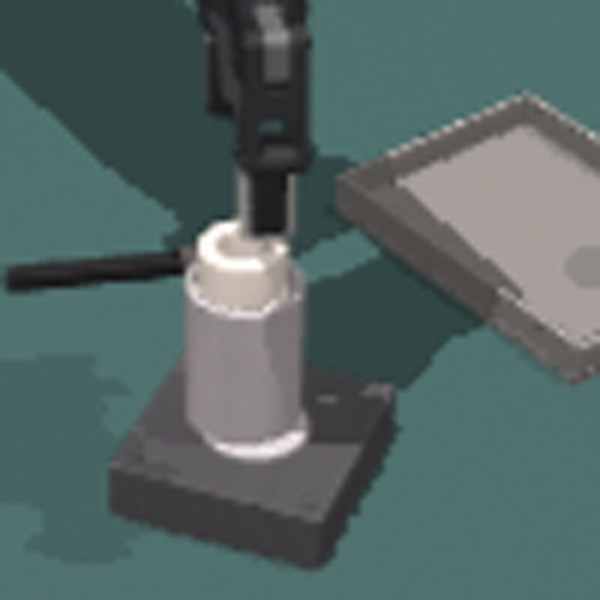

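View pics/w4.png

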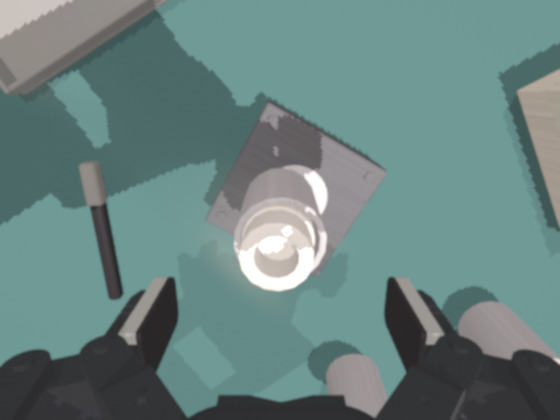

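```bash
python3 - <<'E'
from h import *
import pickle
i=pickle.load(open("w4.pkl","rb"))
w=cv2.imread("pics/w4.png");cv2.imwrite("pics/w4z.png",cv2.resize(w[160:300,210:350],(560,560),interpolation=cv2.INTER_CUBIC))
print("top w",onz("wrist",(276.5,253),.12,i),"rim",onz("wrist",(280,240),.102,i))
print("scene top",onz("scene",(260+242/6,140+246/6),.12),"rim scene",onz("scene",(260+245/6,140+287/6),.102))
plan((.5566,.0242,.104),-40)
E
```

```text
top w [0.55658418 0.02637787 0.12      ] rim [0.5573606  0.02454252 0.102     ]
scene top [0.55772529 0.02141547 0.12      ] rim scene [0.5620255  0.01877201 0.102     ]
pos [0.5564 0.0243 0.142 ] yaw -40.0 F [-0.03 -0.64 -0.43] gap 0.0857 t 21.28 rows [np.float64(0.006), np.float64(1.265), np.float64(0.002), 0.003] q [-0.14  0.12  1.94 -0.    1.08  0.56]
```

View pics/w4z.png

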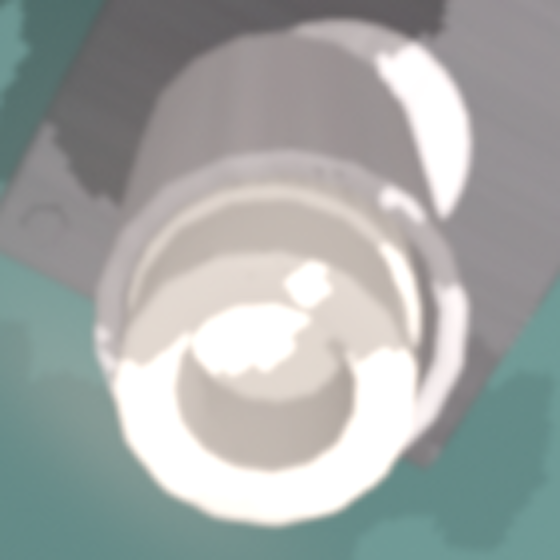

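Call:
send_rows(
  targets=[
    [0, 0.2, 0, 0, 0],
    [0, 0.5, 0, 0, 0],
    [0, 0.8, 0, 0, 0],
    [0, 1.05, 0, 0, 0],
    [0, 1.2, 0, 0, 0],
    [0, 1.25, 0, 0, 0],
    [0, 1.25, 0, 0, 0],
    [0, 1.25, 0, 0, 80],
    [0, 1.25, 0, 0, 120],
    [0, 1.25, 0, 0, 140],
  ],
)

```text
time_s: 22.12
position: [0.5569, 0.0242, 0.105]
tcp_rot: [0.665, -0.664, 0.241, -0.242]
contact_force: [0.3, 0.1, 0.2]
finger_gap: 0.0516
```

Call:
send_rows(
  targets=[
    [0, 0, 0, 0, 255],
    [0, 0, 0, 0, 255],
    [0, 0, 0, 0, 255],
    [0, 0, 0, 0, 255],
    [0, 0, 0, 0, 255],
    [0, 0, 0, 0, 255],
    [0, 0, 0, 0, 255],
    [0, 0, 0, 0, 255],
    [0, 0, 0, 0, 255],
    [0, 0, 0, 0, 255],
  ],
)

```text
time_s: 22.95
position: [0.5569, 0.0242, 0.105]
tcp_rot: [0.665, -0.664, 0.241, -0.242]
contact_force: [-0.5, 0.1, 5.5]
finger_gap: 0.0367
```

Call:
send_rows(
  targets=[
    [0, -0.03, 0, 0, 255],
    [0, -0.08, 0, 0, 255],
    [0, -0.15, 0, 0, 255],
    [0, -0.25, 0, 0, 255],
    [0, -0.35, 0, 0, 255],
    [0, -0.45, 0, 0, 255],
    [0, -0.55, 0, 0, 255],
    [0, -0.65, 0, 0, 255],
    [0, -0.7, 0, 0, 255],
    [0, -0.7, 0, 0, 255],
  ],
)

```text
time_s: 23.78
position: [0.5567, 0.0242, 0.126]
tcp_rot: [0.665, -0.664, 0.241, -0.242]
contact_force: [-0.2, 0.5, -0.1]
finger_gap: 0.0365
```

```bash
python3 - <<'E'
from h import *
plan((.5566,.0242,.104),-40)
s=capture("scene")
cv2.imwrite("pics/s5z.png",cv2.resize(s[:,:,::-1][140:240,260:360],(600,600),interpolation=cv2.INTER_CUBIC))
E
```

```text
pos [0.5567 0.0242 0.126 ] yaw -40.0 F [-0.22  0.49 -0.05] gap 0.0365 t 23.78 rows [np.float64(-0.003), np.float64(0.733), np.float64(-0.002), 0.003] q [-0.14  0.14  1.95 -0.    1.05  0.56]
```

View pics/s5z.png

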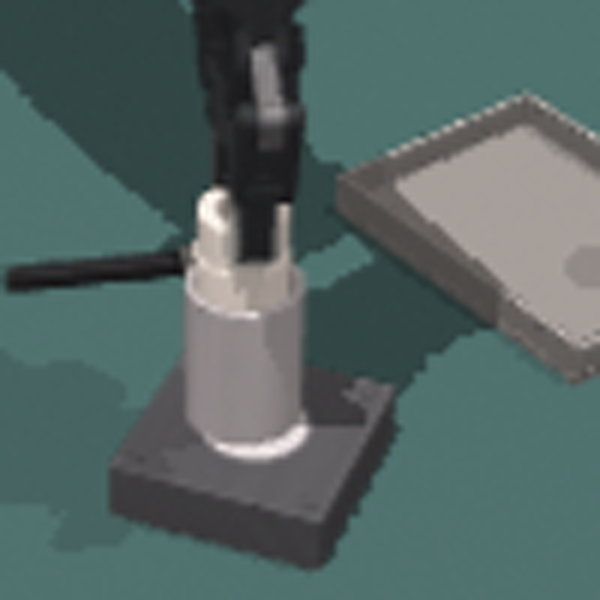

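Call:
send_rows(
  targets=[
    [0, -0.1, 0, 0, 255],
    [0, -0.25, 0, 0, 255],
    [0, -0.4, 0, 0, 255],
    [0, -0.6, 0, 0, 255],
    [0, -0.8, 0, 0, 255],
    [0, -1.0, 0, 0, 255],
    [0, -1.2, 0, 0, 255],
    [0, -1.4, 0, 0, 255],
    [0, -1.6, 0, 0, 255],
    [0, -1.7, 0, 0, 255],
  ],
)

```text
time_s: 24.67
position: [0.5569, 0.0242, 0.1777]
tcp_rot: [0.665, -0.664, 0.241, -0.242]
contact_force: [0.5, -0.0, -0.2]
finger_gap: 0.0369
```

```bash
python3 - <<'E'
from h import *
plan((.516,.258,.15),-40)
s=capture("scene")
cv2.imwrite("pics/s6.png",cv2.resize(s[:,:,::-1][110:240,240:400],None,fx=4,fy=4,interpolation=cv2.INTER_CUBIC))
E
```

```text
pos [0.5569 0.0242 0.1777] yaw -40.0 F [ 0.47 -0.04 -0.19] gap 0.0369 t 24.67 rows [np.float64(-6.054), np.float64(0.919), np.float64(5.094), 0.003] q [-0.14  0.08  1.92 -0.    1.14  0.56]
```

View pics/s6.png

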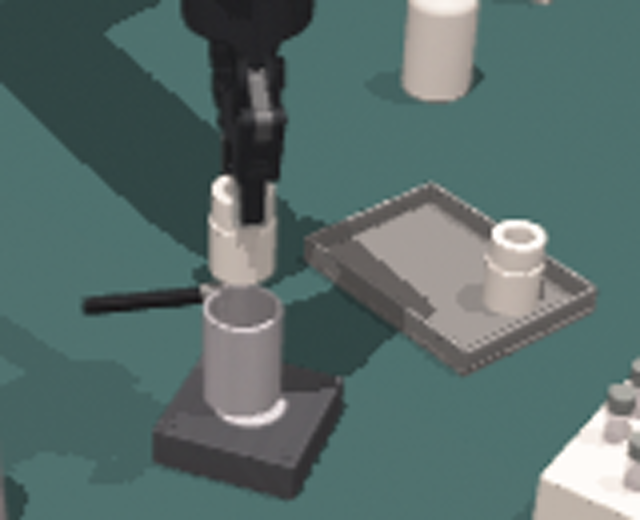

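Call:
send_rows(
  targets=[
    [-0.4, 0, 0.35, 0, 255],
    [-1.0, 0, 0.85, 0, 255],
    [-1.7, 0, 1.45, 0, 255],
    [-2.5, 0, 2.1, 0, 255],
    [-3.3, 0, 2.8, 0, 255],
    [-4.1, 0, 3.5, 0, 255],
    [-4.8, 0, 4.1, 0, 255],
    [-5.4, 0, 4.6, 0, 255],
    [-5.85, 0, 4.95, 0, 255],
    [-6.05, 0, 5.1, 0, 255],
  ],
)

```text
time_s: 25.55
position: [0.5148, 0.2601, 0.1761]
tcp_rot: [0.665, -0.665, 0.241, -0.241]
contact_force: [0.6, -0.3, -1.0]
finger_gap: 0.0365
```

Call:
send_rows(
  targets=[
    [0, 0.3, 0, 0, 255],
    [0, 0.8, 0, 0, 255],
    [0, 1.3, 0, 0, 255],
    [0, 1.8, 0, 0, 255],
    [0, 2.3, 0, 0, 255],
    [0, 2.7, 0, 0, 255],
    [0, 3.0, 0, 0, 255],
    [0, 3.2, 0, 0, 255],
    [0, 3.3, 0, 0, 255],
    [0, 3.3, 0, 0, 255],
  ],
)

```text
time_s: 26.38
position: [0.5156, 0.2578, 0.0768]
tcp_rot: [-0.664, 0.665, -0.242, 0.242]
contact_force: [-0.3, -0.7, -0.7]
finger_gap: 0.0365
```

```bash
python3 - <<'E'
from h import *
plan((.516,.258,.047),-40)
s=capture("scene")
cv2.imwrite("pics/s7.png",cv2.resize(s[:,:,::-1][110:240,240:400],None,fx=4,fy=4,interpolation=cv2.INTER_CUBIC))
t=capture("top");cv2.imwrite("pics/t7.png",t[:,:,::-1])
E
```

```text
pos [0.5156 0.2578 0.0768] yaw -40.0 F [-0.27 -0.7  -0.7 ] gap 0.0365 t 26.38 rows [np.float64(0.006), np.float64(0.993), np.float64(0.015), -0.0] q [ 0.29  0.25  1.93 -0.    0.96  0.99]
```

View pics/s7.png

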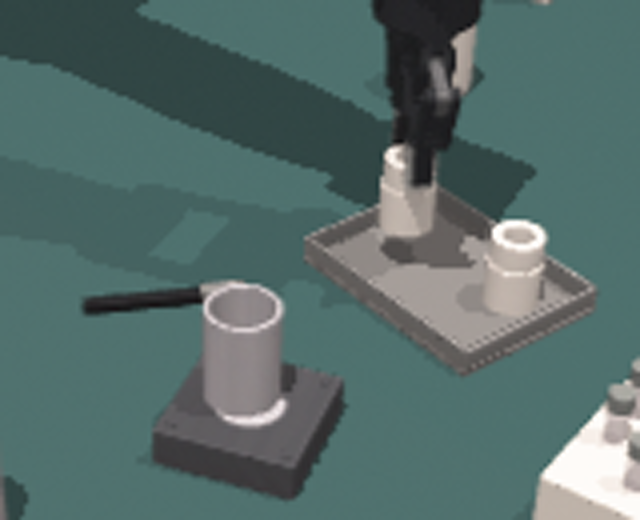

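Call:
send_rows(
  targets=[
    [0, 0.15, 0, 0, 255],
    [0, 0.3, 0, 0, 255],
    [0, 0.45, 0, 0, 255],
    [0, 0.6, 0, 0, 255],
    [0, 0.72, 0, 0, 255],
    [0, 0.82, 0, 0, 255],
    [0, 0.87, 0, 0, 255],
    [0, 0.9, 0, 0, 255],
    [0, 0.9, 0, 0, 255],
    [0, 0.9, 0, 0, 255],
  ],
)

```text
time_s: 27.32
position: [0.5158, 0.2582, 0.0505]
tcp_rot: [0.665, -0.664, 0.242, -0.242]
contact_force: [0.1, -0.6, -1.4]
finger_gap: 0.0369
```

Call:
send_rows(
  targets=[
    [0, 0.01, 0, 0, 255],
    [0, 0.02, 0, 0, 255],
    [0, 0.03, 0, 0, 255],
    [0, 0.04, 0, 0, 255],
    [0, 0.05, 0, 0, 255],
    [0, 0.06, 0, 0, 255],
    [0, 0.06, 0, 0, 255],
    [0, 0.06, 0, 0, 255],
    [0, 0.06, 0, 0, 255],
    [0, 0.06, 0, 0, 255],
  ],
)

```text
time_s: 28.15
position: [0.5157, 0.2581, 0.0486]
tcp_rot: [-0.665, 0.665, -0.242, 0.242]
contact_force: [0.2, 0.1, -1.3]
finger_gap: 0.0365
```

Call:
send_rows(
  targets=[
    [0, 0.01, 0, 0, 255],
    [0, 0.02, 0, 0, 255],
    [0, 0.03, 0, 0, 255],
    [0, 0.03, 0, 0, 255],
    [0, 0.03, 0, 0, 255],
    [0, 0.03, 0, 0, 255],
    [0, 0.03, 0, 0, 255],
    [0, 0.03, 0, 0, 255],
    [0, 0.03, 0, 0, 255],
    [0, 0.03, 0, 0, 255],
  ],
)

```text
time_s: 28.98
position: [0.5157, 0.2581, 0.0477]
tcp_rot: [0.665, -0.664, 0.242, -0.242]
contact_force: [-0.6, -0.3, -1.4]
finger_gap: 0.0365
```

Call:
send_rows(
  targets=[
    [0, 0.005, 0, 0, 255],
    [0, 0.01, 0, 0, 255],
    [0, 0.015, 0, 0, 255],
    [0, 0.02, 0, 0, 255],
    [0, 0.02, 0, 0, 255],
    [0, 0.02, 0, 0, 255],
    [0, 0.02, 0, 0, 255],
    [0, 0.02, 0, 0, 255],
    [0, 0.02, 0, 0, 255],
    [0, 0.02, 0, 0, 255],
  ],
)

```text
time_s: 29.82
position: [0.5158, 0.2582, 0.0476]
tcp_rot: [0.665, -0.664, 0.242, -0.242]
contact_force: [-2.8, -0.7, 4.5]
finger_gap: 0.0365
```

Call:
send_rows(
  targets=[
    [0, 0.005, 0, 0, 255],
    [0, 0.01, 0, 0, 255],
    [0, 0.015, 0, 0, 255],
    [0, 0.02, 0, 0, 255],
    [0, 0.02, 0, 0, 255],
    [0, 0.02, 0, 0, 255],
    [0, 0.02, 0, 0, 255],
    [0, 0.02, 0, 0, 255],
    [0, 0.02, 0, 0, 255],
    [0, 0.02, 0, 0, 255],
  ],
)

```text
time_s: 30.65
position: [0.5159, 0.2582, 0.0475]
tcp_rot: [0.665, -0.665, 0.242, -0.242]
contact_force: [-3.5, -0.9, 7.7]
finger_gap: 0.0364
```

Call:
send_rows(
  targets=[
    [0, -0.01, 0, 0, 255],
    [0, -0.02, 0, 0, 255],
    [0, -0.02, 0, 0, 200],
    [0, -0.02, 0, 0, 140],
    [0, -0.02, 0, 0, 120],
    [0, -0.02, 0, 0, 100],
    [0, -0.02, 0, 0, 60],
    [0, -0.02, 0, 0, 0],
    [0, -0.02, 0, 0, 0],
    [0, -0.02, 0, 0, 0],
  ],
)

```text
time_s: 31.48
position: [0.5157, 0.2581, 0.0469]
tcp_rot: [-0.664, 0.665, -0.242, 0.242]
contact_force: [0.3, 0.2, -0.0]
finger_gap: 0.0857
```

Call:
send_rows(
  targets=[
    [0, 0, 0, 0, 0],
    [0, 0, 0, 0, 0],
    [0, -0.2, 0, 0, 0],
    [0, -0.5, 0, 0, 0],
    [0, -1, 0, 0, 0],
    [0, -1.6, 0, 0, 0],
    [0, -2.3, 0, 0, 0],
    [0, -3.0, 0, 0, 0],
    [0, -3.5, 0, 0, 0],
    [0, -3.8, 0, 0, 0],
  ],
)

```text
time_s: 32.32
position: [0.5171, 0.2586, 0.1648]
tcp_rot: [0.666, -0.663, 0.24, -0.243]
contact_force: [-0.0, 0.9, -0.6]
finger_gap: 0.0852
```

Call:
send_rows(
  targets=[
    [0, 0, -0.5, 0, 0],
    [0, 0, -0.8, 0, 0],
    [0, 0, -0.8, 0, 0],
    [0, 0, -0.8, 0, 0],
    [0, 0, -0.8, 0, 0],
    [0, 0, -0.8, 0, 0],
    [0, 0, -0.8, 0, 0],
    [0, 0, -0.8, 0, 0],
    [0, 0, -0.8, 0, 0],
    [0, 0, -0.8, 0, 0],
  ],
)

```text
time_s: 33.15
position: [0.5003, 0.2398, 0.161]
tcp_rot: [-0.664, 0.665, -0.242, 0.242]
contact_force: [0.5, -0.3, -0.3]
finger_gap: 0.085
```

```bash
python3 - <<'E'
from h import *
plan((.516,.258,.047),-40)
s=capture("scene");cv2.imwrite("pics/s8.png",s[:,:,::-1])
cv2.imwrite("pics/s8z.png",cv2.resize(s[:,:,::-1][110:240,240:400],None,fx=4,fy=4,interpolation=cv2.INTER_CUBIC))
t=capture("top");cv2.imwrite("pics/t8.png",t[:,:,::-1])
E
```

```text
pos [0.5003 0.2398 0.161 ] yaw -40.0 F [ 0.53 -0.25 -0.34] gap 0.085 t 33.15 rows [np.float64(0.011), np.float64(3.799), np.float64(0.8), 0.004] q [0.26 0.09 1.94 0.   1.11 0.96]
```

View pics/s8.png

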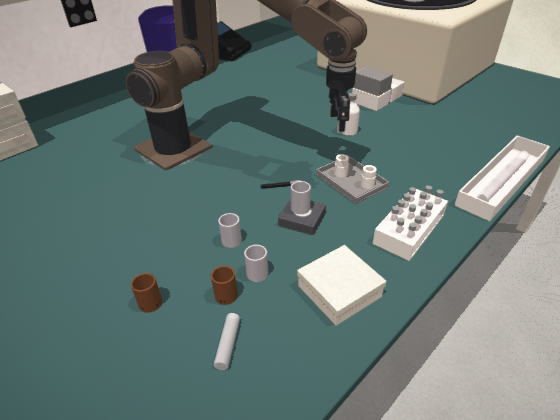

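View pics/s8z.png

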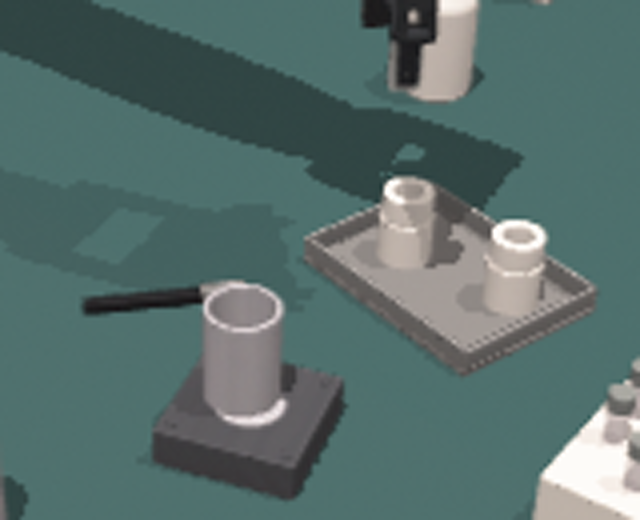

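View pics/t8.png

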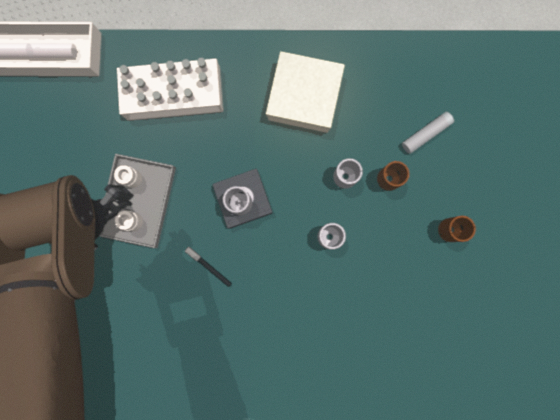

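The adapter stands upright in the tray's free half (top view (126,221)), and the bucket is upright on the stand (238,200). The empties, browns and spare look unmoved. I'll check the bucket height numerically before handing in.

```bash
python3 - <<'E'
from h import *
a=ray("scene",(300.6,186.3));b=ray("top",(236.3,200))
print("tri rim",tri(a,b),[proj("scene",(.557,.0242,z)).round(1) for z in(.102,.107)])
d=cv2.absdiff(cv2.imread("pics/t8.png"),cv2.imread("pics/top0.png")).max(2)
for n,(u,v) in dict(ea=(349,174),eb=(332,236),spare=(125,176),b1=(395,175),b2=(460,229)).items(): print(n,np.median(d[v-16:v+16,u-16:u+16]),np.percentile(d[v-16:v+16,u-16:u+16],95))
close_job()
E
```

```text
tri rim [0.5557741  0.02426831 0.1006501 ] [array([300.8, 186.1]), array([300.8, 184.5])]
ea 4.0 7.0
eb 4.0 7.0
spare 4.0 77.69999999999982
b1 3.0 7.0
b2 3.0 7.0
the job is handed in; nothing more can be done
```

The adapter is out of the bucket and standing upright in the free half of the tray. The bucket is fully down on the stand, and I've handed the job in at about 33 s of the 64 s allowed.

- **Knockout:** The rod's tip slid into the bucket's hole without catching, so no search was needed. The adapter came loose at about 9 N of added load. The highest wrist force read while pressing was about 8 N, or about 12 N of added load after allowing for the bucket's weight. Force is only read at the end of each call. I pressed about 0.5 mm further before opening the gripper, and did not read the force at that point.
- **Bucket seated:** The descent stopped at 59.2 mm tool height against 59 mm expected. The rim measures 101 mm up across two camera views; 102 mm is nominal.
- **Adapter:** The gripper read 36.7 mm on the 39 mm collar, a bit narrow, but the hold was steady. I lowered it until the tray floor carried it, and the scene view afterwards shows it upright.
- **Everything else:** The empty and brown buckets show no change between the first and last top views. The comparison did show changed pixels around the spare adapter. I took that to be the arm overlapping it in that view, as its position looks the same in both cameras. The gripper is clear of everything.

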